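# Eject the moonstone ball into the dish, lift it and show it a quarter turn on

## Robot

A 6-joint arm with a two-finger parallel gripper is mounted at the origin on the work surface. World frame = base frame: x ahead of the robot, y to its left, z up, the work surface at z = 0. Lengths are in mm, angles in rad, forces in N, time in s.
With the tool pointing down it reaches from about 275 to 1000 mm from the base axis. Payload 8.4 kg.
Tool frame: the origin (TCP) lies on the centre line of the jaws, within the pads' length; the fingertips stand 25 mm ahead of it and the grasp point (between the pads) lies 6 mm ahead of it; z points along the fingers, x is the direction in which the jaws open and shut, and the axes are right-handed (so a half turn about z gives the same grasp; the last joint's range is limited). The gripper opens to 85 mm and grips with 20 to 120 N. Pads are 22 mm wide; open, the fingers measure 114 mm over their backs; the gripper's body (76 mm by 85 mm) begins 54 mm behind the grasp point. The pads swing forward as they close: fully open they stand 13 mm farther back than shut.
Start: joints at [-1.115, 0.353, 1.633, -0, 1.155, -0.002], TCP at [276.234, -560.645, 256.281] pointing down, gripper open.
Joint ranges: [-2.63, 2.63], [-0.92, 2.1], [0.06, 2.66], [-1.3, 4.44], [0, 2.69], [-3.02, 3.02]. Speed limits (rad/s): [2.22, 2.22, 2.79, 3.14, 3.14, 3.14].

## Interface

Orientations are given as [roll, pitch, yaw] about the fixed x, y, z axes, in that order (R = Rz(yaw) Ry(pitch) Rx(roll)).
In Python, from rig import r gives the robot as it stands. The module is installed in compiled form; this text tells all that it offers.
- The arm moves only by the tool jog_arm, never from a script. Its argument "deltas" is a list of rows, each an object with "gripper": the gripper command: -1 is fully open, 1 is shut, values between are in proportion; "translation": the shift along the world's x, y, z in units of 10 cm (1.0 is 10 cm), a list of three; "dr": the turn, a rotation vector about the world's x, y, z in units of pi/2 rad (1.0 is pi/2 rad), a list of three. In form: [{"gripper": gripper, "translation": [x, y, z], "dr": [wx, wy, wz]}, ...]. A call has 1 to 12 rows; each row shifts and turns the commanded pose from where the row before left it; what a row does not reach is not made up. A row lasts 1/12 s, in which the tool goes at most 41.7 mm and 7.16 degrees, less where a joint would pass 70% of its speed; a pose out of reach is approached as far as the arm can. A call with a number of a shift or a turn outside -1 to 1 is refused whole. A call with a gripper value outside its range is refused whole. The fingers move at their own pace and stop on an object; "squeeze" is the grip in N (left out, the last holds). Time passes only in rows, so rows that do not move let the fingers close. It gives the time, the measured TCP pose, the force and the opening at its end, in the units of the state.
- r.sense(): the state, without advancing time (a new reading comes with each control period).
- r.grab_frame(name): name is "scene" or "top"; returns the picture (480x640x3 uint8, blue, green, red); there is no depth.
- r.calibration(name): a dict with "mtx" (3x3 intrinsics, pixels), "world_from_camera" (4x4, takes a point from camera to world coordinates). Camera axes: x right, y down, z forward; pixel columns grow to the right and rows downward; lengths in mm; the calibration is good to about 2 mm. A picture is of the moment at which its call begins. calibration takes no time and is no camera call.
- r.sign_off(): hands the job in, once; it reports no verdict.
The state is a dict: "clock": time; "qpos": joint angles; "qvel": joint speeds; "joint_efforts": joint torques, N m; "eef_pos": TCP position; "tcp_rot": TCP orientation; "contact_force": force on the tool from outside, world axes, zero at the start; "wrist_torque": the same for the moment, N m; "opening": opening from 0.0 (shut) to 1.0 (fully open).
Only numpy, scipy, OpenCV 4.12 (cv2) and the standard library are available. Lean on these libraries where they do the work, as an engineer would, in place of code of your own. Each camera call takes 0.05 s, during which the arm holds its last target. There are 200 camera calls.

## Task

Push in the spring slide of the brass ejector until its stone ball rolls out into the quartz dish, and let the ball come to rest there. Then take the dish by its grip fin, lift it level and without turning it until it is well clear of the coaster (60 mm or more), and up there turn it a quarter turn, either way round, so the stone can be looked at from its other side, keeping it level and the ball in the middle all the time. Finish while still holding the dish in the gripper, level and still, at least 100 mm above the counter, ball centred; do not drop the ball on the counter or disturb the ring stick and the two finger sizers.

Things in the scene. Friction and masses are not known exactly. Their poses are not given: they have to be found in the camera images.
- ejector: Fixed brass block 100 mm long (x), 46 mm wide, on a 60 mm wide foot flange. Origin: centre of its underside; z up; its front (chute mouth) is the vertical face at x = -50 mm, the thumb tab is at its back. An open-topped chute, walls 61 mm above the counter, runs from x = -50 to +18 mm; behind that the block is at most 41 mm high, apart from the slide's rod and tab.
- chute_lip (a point): Front end of the chute's floor, 34 mm above the counter, on the ejector's front face. The chute is 23 mm wide; its floor rises 8 degrees forward from the ball's place to a crest at x = -12 mm of the ejector (40 mm high), then falls to this lip: once pushed over the crest the ball rolls out by itself, over the dish's rim.
- slide (a joint): Travel in m of the ejector's spring slide: 0 = at rest (back), 0.028 = fully home. It moves forward, along the ejector's -x, when its tab is pushed; a spring (2 N at rest, 6.5 N fully home) returns it. The ball goes over the crest at about 0.020.
- tab (a point): Middle of the back (+x) face of the slide's thumb tab: an upright steel plate 28 mm wide (y), 8 mm thick, from 38 to 80 mm above the counter; this point is 64 mm high and at x = +56 mm in the ejector's frame when the slide is at rest, and moves with it. Push here towards the ejector's -x; the space behind it is clear.
- ball_center (a point): Centre of the loose white moonstone ball, 20 mm diameter, 11 g. It starts in the chute of the ejector, against the nose of the slide, at x = +8 mm in the ejector's frame.
- coaster: Fixed round cork coaster, 90 mm diameter, 4 mm thick, on the counter in front of the chute mouth; origin: centre of its underside. Its axes are lined up with the dish's at the start: the quarter turn is measured against them.
- dish: Loose round smoky-quartz dish, 104 mm diameter, about 180 g, on the coaster, 2 to 7 mm clear of the chute's face. Origin: centre of its underside; z is up when level. A straight upright grip fin sticks out along the dish's +y.
- dish_centre (a point): Middle of the dish's inside floor, 6 mm above its underside. The inside is a shallow 9 degree cone (80 mm diameter, lowest in the middle) within a steep rim whose top is 26 mm above the underside, so a ball left alone rolls to the middle.
- dish_grip (a point): Middle of the grip fin: an upright slab 14 mm thick (dish's x), 62 mm long (dish's y, from 48 to 110 mm from the dish's centre) and 34 mm high, from 6 to 40 mm above the dish's underside. This point is 84 mm from the dish's axis and 23 mm above its underside, and is where to pinch it from above across the dish's x.
- ring_stick: Bystander: loose beech ring stick 280 mm long lying on the counter, square handle 26 mm. Origin under the joint of handle and taper. Leave alone.
- sizer_a: Bystander: loose chrome finger sizer, a ring of 23 mm diameter, 7 mm high, with a 55 mm flat tail along its +x. Origin under the ring. Leave alone.
- sizer_b: Bystander: loose chrome finger sizer, a ring of 29 mm diameter, 7 mm high, with a 55 mm flat tail along its +x. Origin under the ring. Leave alone.
Things that resemble listed ones, but are neither listed nor needed, are in the scene too. What is meant by the dish is not green, and is the larger of those in its own colour.

How it is judged:
By the outcome, as a careful person would: the job done as asked, in the order asked, and still so for the second after the job is handed in, while the arm keeps its last pose, push and grip.
It also fails if it takes over 61 s, if anything falls off the work surface, if the arm or the gripper's body presses on something with over 40 N, if the wrist force passes 120 N, or if a joint passes its speed limit or range.

## Working session

There is one attempt and no reset: what is moved stays moved. The work goes in short steps, Python scripts to look and compute and a tool call to move; the robot and the scene stay as the last step left them, time stands still between calls to the robot, and variables do not carry over. Pictures are saved under pics/ and viewed, about 8 in all and at most 12, crops included, and the job is handed in when it is done.

Besides the shell and the picture viewer there is one more tool, called as name(argument=value, ...) on one line, values as JSON. jog_arm: Moves the arm, as the interface text tells. Shifts and turns lie within -1 to 1; 1 stands for 10 cm of shift or pi/2 rad of turn. Its arguments: {"type":"object","properties":{"deltas":{"type":"array"},"squeeze":{"type":"number"}},"required":["deltas"]}

```bash
mkdir -p pics; cat > h.py <<'E'
import numpy as np, cv2
from rig import r
def ray(cam,u,v):
    c=r.calibration(cam);T=np.array(c["world_from_camera"]);K=np.array(c["mtx"])
    d=T[:3,:3]@np.linalg.solve(K,[u,v,1.]);return T[:3,3],d
def plane(cam,u,v,z):
    o,d=ray(cam,u,v);return o+d*(z-o[2])/d[2]
def proj(cam,p):
    c=r.calibration(cam);T=np.linalg.inv(np.array(c["world_from_camera"]));q=np.array(c["mtx"])@(T[:3,:3]@np.array(p)+T[:3,3]);return q[:2]/q[2]
E
python3 - <<'E'
from h import *
for n in("scene","top"):
    cv2.imwrite(f"pics/{n}0.png",r.grab_frame(n)); T=np.array(r.calibration(n)["world_from_camera"]);print(n,T.round(3).tolist(),np.array(r.calibration(n)["mtx"]).round(1).tolist())
print(r.sense())
E
```

```text
scene [[0.873, 0.387, -0.297, 838.533], [0.487, -0.709, 0.51, -564.953], [-0.013, -0.59, -0.807, 873.224], [0.0, 0.0, 0.0, 1.0]] [[468.7, 0.0, 326.4], [0.0, 468.7, 245.3], [0.0, 0.0, 1.0]]
top [[0.015, -0.987, 0.159, 384.743], [-1.0, -0.018, -0.022, -23.709], [0.025, -0.159, -0.987, 1103.799], [0.0, 0.0, 0.0, 1.0]] [[591.1, 0.0, 320.4], [0.0, 591.1, 238.7], [0.0, 0.0, 1.0]]
{'clock': 0.1, 'qpos': array([-1.11541450e+00,  3.53539013e-01,  1.63405612e+00, -3.12210209e-05,
        1.15520804e+00, -2.39445717e-03]), 'qvel': array([ 0.00152823, -0.00129325, -0.00133972,  0.00090292,  0.00080887,
        0.00192947]), 'joint_efforts': array([-4.37522303e-04, -6.06358838e+01, -3.42820644e+01,  4.59840840e-05,
        4.01615704e-03, -2.28628244e-05]), 'eef_pos': array([ 276.04265806, -560.29592845,  255.66320368]), 'tcp_rot': array([ 3.14156700e+00,  1.21059019e-03, -1.11300743e+00]), 'contact_force': array([ 0.73091563,  0.00194094, -0.16518448]), 'wrist_torque': array([-0.00362642, -0.00121937,  0.00261462]), 'opening': 0.999391719279578}
```

View pics/top0.png

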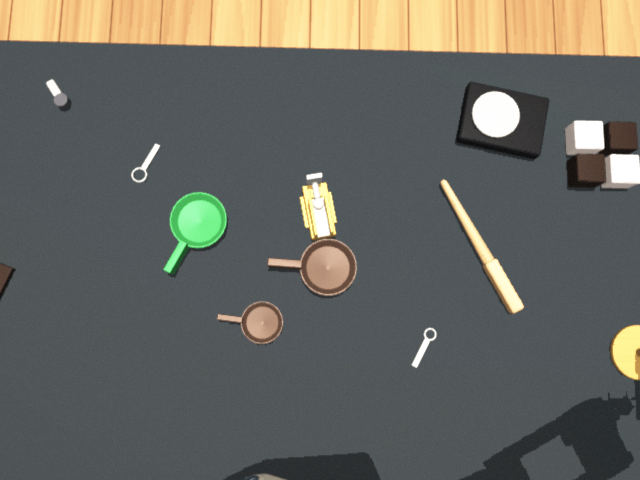

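View pics/scene0.png

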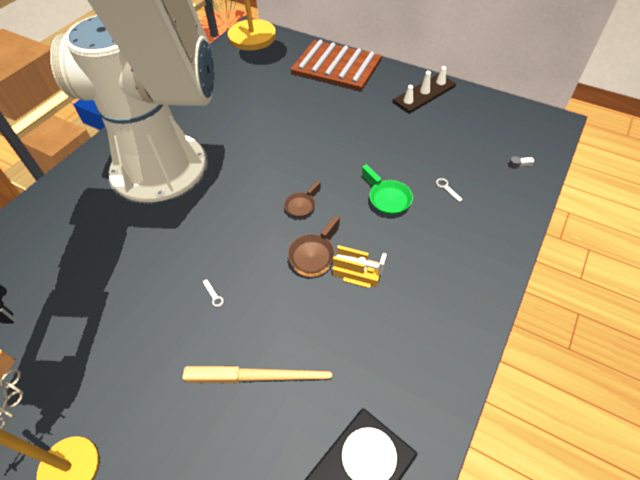

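Top view: the candidates for the dish are brown (328,267), brown (262,323) and green (198,220). The first fits: it is not green, it is the larger brown one, and it sits at the chute mouth. The ejector is at (319,210) with its tab at (314,176). I'll confirm in a crop and measure.

```bash
python3 - <<'E'
from h import *
im=cv2.imread("pics/top0.png")
c=im[160:310,250:370];cv2.imwrite("pics/crop.png",cv2.resize(c,None,fx=4,fy=4,interpolation=cv2.INTER_CUBIC))
hsv=cv2.cvtColor(im,cv2.COLOR_BGR2HSV)
roi=np.zeros(im.shape[:2],np.uint8);roi[165:305,255:365]=255
H,S,V=cv2.split(hsv)
br=((H<14)|(H>170))&(S>50)&(V>40)&(roi>0)
ye=(H>=15)&(H<40)&(S>100)&(V>80)&(roi>0)
wh=(S<60)&(V>120)&(roi>0)
wh[185:]=0
for n,m in(("br",br),("ye",ye),("tab",wh)):
    m=m.astype(np.uint8);k=cv2.findNonZero(m);print(n,m.sum(),cv2.boundingRect(k),cv2.minAreaRect(k))
# outer rim of dish: exclude fin
m=br.astype(np.uint8);m[:,:299]=0
k=cv2.convexHull(cv2.findNonZero(m));print("circle",cv2.minEnclosingCircle(k),cv2.fitEllipse(k))
m=br.astype(np.uint8);m[:,297:]=0;print("fin",cv2.minAreaRect(cv2.findNonZero(m)), cv2.fitLine(cv2.findNonZero(m),2,0,.01,.01).ravel())
E
```

```text
br 2868 (255, 238, 102, 67) ((303.338623046875, 270.4241943359375), (57.1110725402832, 105.56896209716797), 81.46923065185547)
ye 413 (300, 182, 37, 58) ((318.02801513671875, 210.9040069580078), (55.27560806274414, 32.46771240234375), 79.69515228271484)
tab 133 (306, 172, 22, 13) ((316.5, 178.0), (21.0, 12.0), 0.0)
circle ((327.1554260253906, 267.011962890625), 29.01551628112793) ((327.5104675292969, 266.7852478027344), (56.9163932800293, 57.47090148925781), 127.5321044921875)
fin ((276.4332275390625, 282.26959228515625), (29.675395965576172, 53.65055847167969), 16.113418579101562) [  0.50570935  -0.8627039  278.95862    269.44827   ]
```

View pics/crop.png

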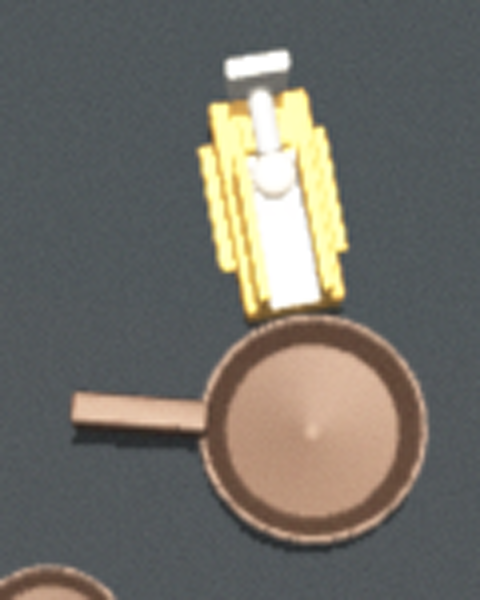

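The crop confirms it: brown dish centred at about (328,267), with the fin from (301,264) to its tip at (268.5,262.5). The ball is at (318,203.5) in the chute, and the tab's top back edge is centred at (314.3,174.3). Now I'll convert these to world positions.

```bash
python3 - <<'E'
from h import *
P=lambda x,y,z:plane("top",250+(x-1.5)/4,160+(y-1.5)/4,z)
d=P(313,429,30);a=P(74,410,44);b=P(203,416,44)
print("dish",d,"fin tip",a,"root",b, "dist tip",np.linalg.norm((a-d)[:2]),"yaw fin",np.degrees(np.arctan2(*(a-b)[1::-1])),"centre->tip",np.degrees(np.arctan2(*(a-d)[1::-1])))
t=[P(226,64,80),P(289,50,80)]
tb=(t[0]+t[1])/2;print("tab back",t,tb)
m=[P(245,315,61),P(343,298,61)];mm=(m[0]+m[1])/2;print("mouth",m,mm,np.linalg.norm(m[0]-m[1]))
ba=P(273,172,46);print("ball",ba)
f=lambda q:np.degrees(np.arctan2(q[1],q[0]))
print("ej +x yaw",f(tb-mm),f(t[1]-t[0])+90,f(m[1]-m[0])+90,"len",np.linalg.norm((tb-mm)[:2]))
E
```

```text
dish [506.21070783 -62.43253546  30.        ] fin tip [511.35600584  45.84675319  44.        ] root [509.6546752  -12.25231099  44.        ] dist tip 108.40146881704942 yaw fin 88.32267149448768 centre->tip 87.27942183706915
tab back [array([663.54257169, -19.74556768,  80.        ]), array([670.58978923, -47.76430386,  80.        ])] [667.06618046 -33.75493577  80.        ]
mouth [array([553.36236976, -30.28062963,  61.        ]), array([561.88660936, -74.01290198,  61.        ])] [557.62448956 -52.1467658   61.        ] 44.55529492302313
ball [622.32216223 -42.05370596  46.        ]
ej +x yaw 9.53950023336918 14.118075026364778 11.029723845772338 len 110.97631782723984
```

jog_arm(deltas=[{"gripper":1,"translation":[0,0.38,0],"dr":[0,0,0]},{"gripper":1,"translation":[0,0.38,0],"dr":[0,0,0]},{"gripper":1,"translation":[0.25,0.28,0],"dr":[0,0,-0.0167]},{"gripper":1,"translation":[0.25,0.28,0],"dr":[0,0,-0.0167]},{"gripper":1,"translation":[0.25,0.28,0],"dr":[0,0,-0.0167]},{"gripper":1,"translation":[0.25,0.28,0],"dr":[0,0,-0.0167]},{"gripper":1,"translation":[0.25,0.28,0],"dr":[0,0,-0.0167]},{"gripper":1,"translation":[0.25,0.28,0],"dr":[0,0,-0.0167]},{"gripper":1,"translation":[0.25,0.28,0],"dr":[0,0,-0.0167]},{"gripper":1,"translation":[0.25,0.28,0],"dr":[0,0,-0.0167]},{"gripper":1,"translation":[0.25,0.28,0],"dr":[0,0,-0.0167]},{"gripper":1,"translation":[0.25,0.28,0],"dr":[0,0,-0.0167]}])

```text
clock: 1.1
eef_pos: [527.1, -202.9, 256.1]
tcp_rot: [3.141, 0.0, -1.376]
contact_force: [1.1, -1.2, -0.7]
opening: -0.002
```

jog_arm(deltas=[{"gripper":1,"translation":[0.23,0.222,0],"dr":[0,0,0]},{"gripper":1,"translation":[0.23,0.222,0],"dr":[0,0,0]},{"gripper":1,"translation":[0.23,0.222,0],"dr":[0,0,0]},{"gripper":1,"translation":[0.23,0.222,0],"dr":[0,0,0]},{"gripper":1,"translation":[0.23,0.222,0],"dr":[0,0,0]},{"gripper":1,"translation":[0.23,0.222,0],"dr":[0,0,0]},{"gripper":1,"translation":[0.23,0.222,0],"dr":[0,0,0]},{"gripper":1,"translation":[0.23,0.222,0],"dr":[0,0,0]},{"gripper":1,"translation":[0,0,-0.35],"dr":[0,0,0]},{"gripper":1,"translation":[0,0,-0.35],"dr":[0,0,0]},{"gripper":1,"translation":[0,0,-0.25],"dr":[0,0,0]},{"gripper":1,"translation":[0,0,0],"dr":[0,0,0]}])

```text
clock: 2.1
eef_pos: [706.4, -26.6, 154.6]
tcp_rot: [3.132, 0.002, -1.375]
contact_force: [-1.1, -0.4, -0.8]
opening: 0.001
```

```bash
python3 - <<'E'
from h import *
s=r.sense();print(s["eef_pos"],s["tcp_rot"],s["contact_force"])
im=r.grab_frame("scene");c=im[150:330,260:440];cv2.imwrite("pics/s1.png",cv2.resize(c,None,fx=3,fy=3,interpolation=cv2.INTER_CUBIC))
for p in([665,-34,64],[665,-34,80]):print(proj("scene",p))
E
```

```text
[706.41876422 -26.56225803 154.55519176] [ 3.13156089e+00  2.39422804e-03 -1.37484905e+00] [-1.12004657 -0.44653332 -0.83458949]
[383.14243732 261.66333425]
[383.7989403  257.28608899]
```

View pics/s1.png

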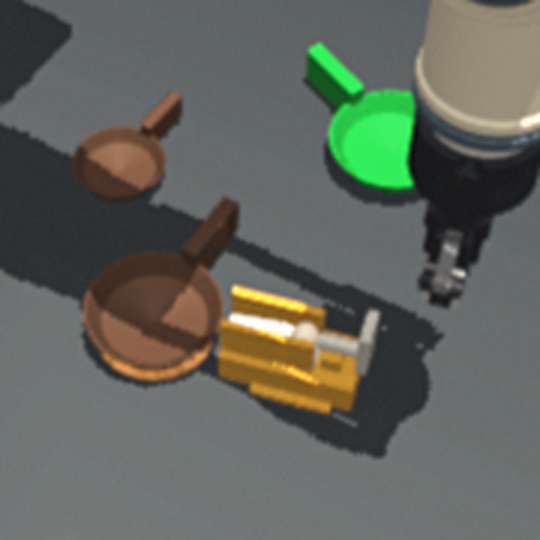

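The crop shows the fingers behind the tab with room to spare; the tab's top is at about (384,255), which agrees with the top view within 2 px. Next I descend.

jog_arm(deltas=[{"gripper":1,"translation":[0,0,-0.25],"dr":[0,0,0]},{"gripper":1,"translation":[0,0,-0.25],"dr":[0,0,0]},{"gripper":1,"translation":[0,0,-0.25],"dr":[0,0,0]},{"gripper":1,"translation":[0,0,0],"dr":[0,0,0]},{"gripper":1,"translation":[0,0,0],"dr":[0,0,0]},{"gripper":1,"translation":[0,0,0],"dr":[0,0,0]}])

```text
clock: 2.65
eef_pos: [711.8, -27.2, 88.9]
tcp_rot: [-3.139, -0.001, -1.376]
contact_force: [-0.5, 0.2, 0.1]
opening: 0.0
```

jog_arm(deltas=[{"gripper":1,"translation":[0,0,-0.1],"dr":[0,0,0]},{"gripper":1,"translation":[-0.1,-0.015,0],"dr":[0,0,0]},{"gripper":1,"translation":[-0.1,-0.015,0],"dr":[0,0,0]},{"gripper":1,"translation":[-0.05,-0.01,0],"dr":[0,0,0]},{"gripper":1,"translation":[0,0,0],"dr":[0,0,0]},{"gripper":1,"translation":[0,0,0],"dr":[0,0,0]},{"gripper":1,"translation":[0,0,0],"dr":[0,0,0]}])

```text
clock: 3.23
eef_pos: [685.6, -31.1, 76.8]
tcp_rot: [-3.141, -0.0, -1.375]
contact_force: [-0.2, -0.1, 0.4]
opening: -0.002
```

Now I advance slowly until contact.

jog_arm(deltas=[{"gripper":1,"translation":[-0.03,-0.006,0],"dr":[0,0,0]},{"gripper":1,"translation":[-0.03,-0.006,0],"dr":[0,0,0]},{"gripper":1,"translation":[-0.03,-0.006,0],"dr":[0,0,0]},{"gripper":1,"translation":[-0.03,-0.006,0],"dr":[0,0,0]},{"gripper":1,"translation":[0,0,0],"dr":[0,0,0]},{"gripper":1,"translation":[0,0,0],"dr":[0,0,0]}])

```text
clock: 3.73
eef_pos: [673.5, -33.4, 76.4]
tcp_rot: [-3.141, -0.0, -1.375]
contact_force: [3.4, 1.5, -1.4]
opening: -0.001
```

jog_arm(deltas=[{"gripper":1,"translation":[-0.025,-0.005,0],"dr":[0,0,0]},{"gripper":1,"translation":[-0.025,-0.005,0],"dr":[0,0,0]},{"gripper":1,"translation":[-0.025,-0.005,0],"dr":[0,0,0]},{"gripper":1,"translation":[-0.025,-0.005,0],"dr":[0,0,0]},{"gripper":1,"translation":[-0.025,-0.005,0],"dr":[0,0,0]},{"gripper":1,"translation":[-0.025,-0.005,0],"dr":[0,0,0]},{"gripper":1,"translation":[0,0,0],"dr":[0,0,0]},{"gripper":1,"translation":[0,0,0],"dr":[0,0,0]}])

```text
clock: 4.4
eef_pos: [658.3, -36.4, 76.4]
tcp_rot: [-3.141, -0.0, -1.375]
contact_force: [4.7, 2.6, -2.3]
opening: 0.002
```

jog_arm(deltas=[{"gripper":1,"translation":[-0.02,-0.004,0],"dr":[0,0,0]},{"gripper":1,"translation":[-0.02,-0.004,0],"dr":[0,0,0]},{"gripper":1,"translation":[-0.02,-0.004,0],"dr":[0,0,0]},{"gripper":1,"translation":[0,0,0],"dr":[0,0,0]},{"gripper":1,"translation":[0,0,0],"dr":[0,0,0]},{"gripper":1,"translation":[0,0,0],"dr":[0,0,0]}])

```text
clock: 4.9
eef_pos: [652.7, -37.6, 76.4]
tcp_rot: [-3.14, -0.0, -1.375]
contact_force: [5.8, 2.1, -2.6]
opening: -0.001
```

```bash
python3 - <<'E'
from h import *
im=r.grab_frame("scene");c=im[180:300,270:420];cv2.imwrite("pics/s2.png",cv2.resize(c,None,fx=4,fy=4,interpolation=cv2.INTER_CUBIC))
E
```

```text
(no output)
```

View pics/s2.png

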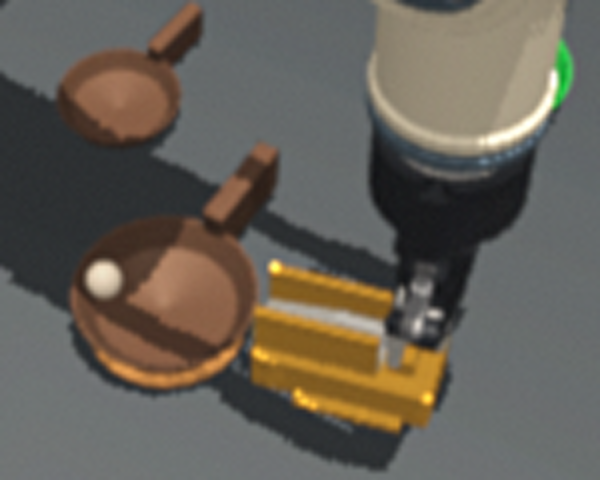

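The ball is now in the dish at about (296,250) and still rolling. I'll back off the tab and rise.

jog_arm(deltas=[{"gripper":1,"translation":[0.1,0.02,0],"dr":[0,0,0]},{"gripper":1,"translation":[0.1,0.02,0],"dr":[0,0,0]},{"gripper":1,"translation":[0.15,0.03,0],"dr":[0,0,0]},{"gripper":1,"translation":[0.15,0.03,0],"dr":[0,0,0]},{"gripper":1,"translation":[0,0,0.25],"dr":[0,0,0]},{"gripper":1,"translation":[0,0,0.35],"dr":[0,0,0]},{"gripper":1,"translation":[0,0,0.35],"dr":[0,0,0]},{"gripper":0,"translation":[-0.2,0.1,0],"dr":[0,0,0.077]},{"gripper":0,"translation":[-0.2,0.1,0],"dr":[0,0,0.077]},{"gripper":0,"translation":[-0.2,0.1,0],"dr":[0,0,0.077]},{"gripper":0,"translation":[-0.2,0.1,0],"dr":[0,0,0.077]},{"gripper":0,"translation":[-0.2,0.1,0],"dr":[0,0,0.077]}])

```text
clock: 5.95
eef_pos: [601.0, 22.7, 171.1]
tcp_rot: [3.14, 0.001, -0.765]
contact_force: [-0.9, 0.1, -0.3]
opening: 0.5
```

jog_arm(deltas=[{"gripper":0,"translation":[-0.15,0,0],"dr":[0,0,0.077]},{"gripper":0,"translation":[-0.15,0,0],"dr":[0,0,0.077]},{"gripper":0,"translation":[-0.15,0,0],"dr":[0,0,0.077]},{"gripper":0,"translation":[-0.15,0,0],"dr":[0,0,0.077]},{"gripper":0,"translation":[-0.15,0,0],"dr":[0,0,0.077]},{"gripper":0,"translation":[-0.15,0,0],"dr":[0,0,0.077]},{"gripper":0,"translation":[0,0,0],"dr":[0,0,0]},{"gripper":0,"translation":[0,0,0],"dr":[0,0,0]},{"gripper":0,"translation":[0,0,0],"dr":[0,0,0]},{"gripper":0,"translation":[0,0,0],"dr":[0,0,0]}])

```text
clock: 6.78
eef_pos: [513.3, 22.3, 171.4]
tcp_rot: [3.142, -0.0, -0.047]
contact_force: [-0.2, 0.2, 0.2]
opening: 0.504
```

```bash
python3 - <<'E'
from h import *
s=r.sense();print(s["eef_pos"],s["tcp_rot"])
im=r.grab_frame("scene");c=im[150:300,250:420];cv2.imwrite("pics/s3.png",cv2.resize(c,None,fx=4,fy=4,interpolation=cv2.INTER_CUBIC))
for p in([509.5,21.5,44],[506.2,-62.4,10],[507.5,-10,44],[510,48,44]):print(proj("scene",p),((proj("scene",p)-[250,150])*4+1.5).round())
E
```

```text
[513.30303149  22.33086776 171.4003682 ] [ 3.14153530e+00 -3.93609182e-04 -4.74836391e-02]
[330.63919217 221.74392296] [324. 288.]
[311.39819847 256.29538464] [247. 427.]
[323.07522675 231.01265831] [294. 326.]
[336.38287959 213.96392333] [347. 257.]
```

View pics/s3.png

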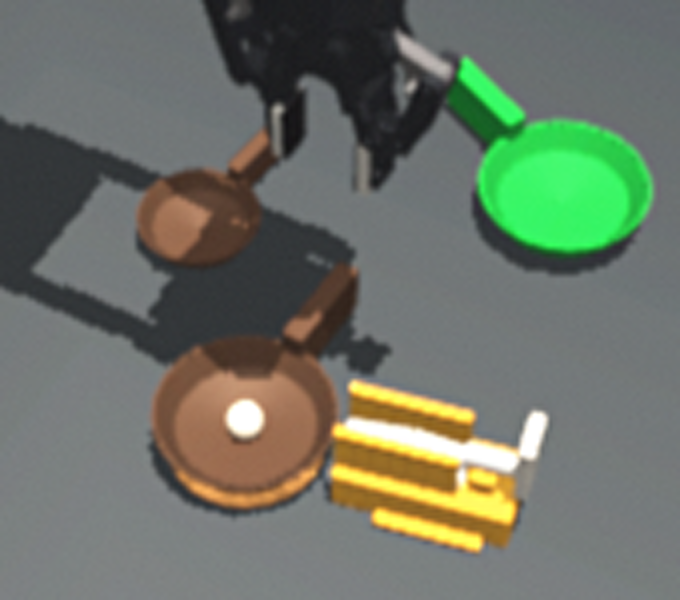

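The ball rests in the middle of the dish, at crop (245,418) against a predicted centre of (247,427). The fin runs from (347,267) to (298,338), within 2–3 px of prediction. Next I descend over it.

jog_arm(deltas=[{"gripper":0,"translation":[-0.02,-0.015,-0.25],"dr":[0,0,0.005]},{"gripper":0,"translation":[0,0,-0.25],"dr":[0,0,0]},{"gripper":0,"translation":[0,0,-0.25],"dr":[0,0,0]},{"gripper":0,"translation":[0,0,-0.2],"dr":[0,0,0]},{"gripper":0,"translation":[0,0,-0.15],"dr":[0,0,0]},{"gripper":0,"translation":[0,0,-0.15],"dr":[0,0,0]},{"gripper":0,"translation":[0,0,-0.1],"dr":[0,0,0]},{"gripper":0,"translation":[0,0,0],"dr":[0,0,0]},{"gripper":0,"translation":[0,0,0],"dr":[0,0,0]},{"gripper":0,"translation":[0,0,0],"dr":[0,0,0]}])

```text
clock: 7.67
eef_pos: [510.9, 20.9, 36.9]
tcp_rot: [-3.142, -0.001, -0.037]
contact_force: [-0.5, -0.3, 0.2]
opening: 0.502
```

Now close gently in stages with a low squeeze first.

jog_arm(deltas=[{"gripper":0.3,"translation":[0,0,0],"dr":[0,0,0]},{"gripper":0.45,"translation":[0,0,0],"dr":[0,0,0]},{"gripper":0.55,"translation":[0,0,0],"dr":[0,0,0]},{"gripper":0.6,"translation":[0,0,0],"dr":[0,0,0]},{"gripper":0.65,"translation":[0,0,0],"dr":[0,0,0]},{"gripper":0.7,"translation":[0,0,0],"dr":[0,0,0]},{"gripper":0.8,"translation":[0,0,0],"dr":[0,0,0]},{"gripper":1,"translation":[0,0,0],"dr":[0,0,0]},{"gripper":1,"translation":[0,0,0],"dr":[0,0,0]},{"gripper":1,"translation":[0,0,0],"dr":[0,0,0]}], squeeze=20)

```text
clock: 8.5
eef_pos: [510.4, 20.9, 36.5]
tcp_rot: [-3.142, -0.0, -0.037]
contact_force: [-1.4, 2.0, 5.4]
opening: 0.157
```

jog_arm(deltas=[{"gripper":1,"translation":[0,0,0],"dr":[0,0,0]},{"gripper":1,"translation":[0,0,0],"dr":[0,0,0]},{"gripper":1,"translation":[0,0,0],"dr":[0,0,0]},{"gripper":1,"translation":[0,0,0],"dr":[0,0,0]}], squeeze=90)

```text
clock: 8.83
eef_pos: [510.4, 21.0, 36.5]
tcp_rot: [-3.141, -0.0, -0.037]
contact_force: [-0.4, 1.6, 6.1]
opening: 0.147
```

jog_arm(deltas=[{"gripper":1,"translation":[0,0,0.005],"dr":[0,0,0]},{"gripper":1,"translation":[0,0,0.01],"dr":[0,0,0]},{"gripper":1,"translation":[0,0,0.015],"dr":[0,0,0]},{"gripper":1,"translation":[0,0,0.02],"dr":[0,0,0]},{"gripper":1,"translation":[0,0,0.025],"dr":[0,0,0]},{"gripper":1,"translation":[0,0,0.025],"dr":[0,0,0]},{"gripper":1,"translation":[0,0,0.025],"dr":[0,0,0]},{"gripper":1,"translation":[0,0,0.025],"dr":[0,0,0]},{"gripper":1,"translation":[0,0,0.02],"dr":[0,0,0]},{"gripper":1,"translation":[0,0,0.01],"dr":[0,0,0]},{"gripper":1,"translation":[0,0,0],"dr":[0,0,0]},{"gripper":1,"translation":[0,0,0],"dr":[0,0,0]}])

```text
clock: 9.83
eef_pos: [510.3, 20.8, 54.3]
tcp_rot: [3.142, -0.0, -0.037]
contact_force: [-0.3, -0.4, -1.2]
opening: 0.146
```

```bash
python3 - <<'E'
from h import *
s=r.sense();print(s["eef_pos"],s["tcp_rot"],s["contact_force"],s["wrist_torque"],s["opening"])
im=r.grab_frame("scene");c=im[170:300,260:410];cv2.imwrite("pics/s4.png",cv2.resize(c,None,fx=4,fy=4,interpolation=cv2.INTER_CUBIC))
E
```

```text
[510.27288614  20.83352761  54.34151477] [ 3.14158571e+00 -1.55384495e-04 -3.69845942e-02] [-0.29582148 -0.41100671 -1.17536023] [ 0.1248954  -0.02272957  0.04253756] 0.14630925472190542
```

View pics/s4.png

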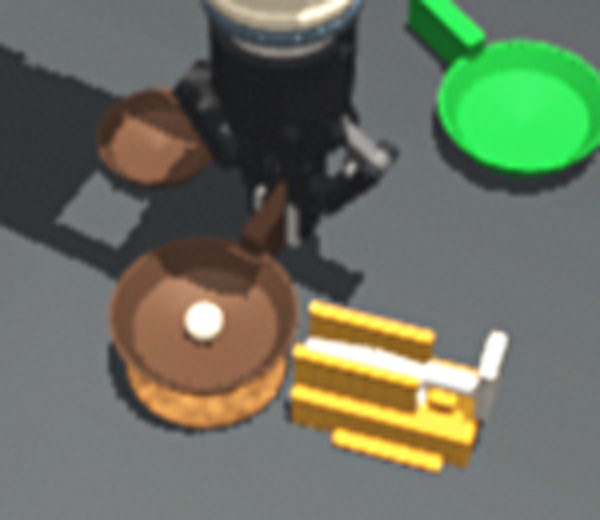

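The dish is lifted 18 mm, level, with the ball central at crop (204,320). I'll continue up.

jog_arm(deltas=[{"gripper":1,"translation":[0,0,0.03],"dr":[0,0,0]},{"gripper":1,"translation":[0,0,0.05],"dr":[0,0,0]},{"gripper":1,"translation":[0,0,0.08],"dr":[0,0,0]},{"gripper":1,"translation":[0,0,0.1],"dr":[0,0,0]},{"gripper":1,"translation":[0,0,0.12],"dr":[0,0,0]},{"gripper":1,"translation":[0,0,0.12],"dr":[0,0,0]},{"gripper":1,"translation":[0,0,0.12],"dr":[0,0,0]},{"gripper":1,"translation":[0,0,0.12],"dr":[0,0,0]},{"gripper":1,"translation":[0,0,0.12],"dr":[0,0,0]},{"gripper":1,"translation":[0,0,0.1],"dr":[0,0,0]},{"gripper":1,"translation":[0,0,0.08],"dr":[0,0,0]},{"gripper":1,"translation":[0,0,0.05],"dr":[0,0,0]}])

```text
clock: 10.88
eef_pos: [510.7, 20.9, 164.8]
tcp_rot: [-3.141, -0.002, -0.037]
contact_force: [0.1, -0.0, -0.8]
opening: 0.15
```

jog_arm(deltas=[{"gripper":1,"translation":[0,0,0.03],"dr":[0,0,0]},{"gripper":1,"translation":[0,0,0.02],"dr":[0,0,0]},{"gripper":1,"translation":[0,0,0],"dr":[0,0,0]},{"gripper":1,"translation":[0,0,0],"dr":[0,0,0]},{"gripper":1,"translation":[0,0,0],"dr":[0,0,0]},{"gripper":1,"translation":[0,0,0],"dr":[0,0,0]}])

```text
clock: 11.38
eef_pos: [510.0, 20.9, 167.8]
tcp_rot: [3.142, 0.001, -0.037]
contact_force: [-0.0, -0.6, -1.5]
opening: 0.149
```

jog_arm(deltas=[{"gripper":1,"translation":[0,0,0],"dr":[0,0,-0.005]},{"gripper":1,"translation":[0,0,0],"dr":[0,0,-0.01]},{"gripper":1,"translation":[0,0,0],"dr":[0,0,-0.015]},{"gripper":1,"translation":[0,0,0],"dr":[0,0,-0.02]},{"gripper":1,"translation":[0,0,0],"dr":[0,0,-0.025]},{"gripper":1,"translation":[0,0,0],"dr":[0,0,-0.03]},{"gripper":1,"translation":[0,0,0],"dr":[0,0,-0.03]},{"gripper":1,"translation":[0,0,0],"dr":[0,0,-0.03]},{"gripper":1,"translation":[0,0,0],"dr":[0,0,-0.03]},{"gripper":1,"translation":[0,0,0],"dr":[0,0,-0.025]},{"gripper":1,"translation":[0,0,0],"dr":[0,0,-0.02]},{"gripper":1,"translation":[0,0,0],"dr":[0,0,-0.01]}])

```text
clock: 12.38
eef_pos: [510.2, 20.8, 168.3]
tcp_rot: [3.142, -0.0, -0.433]
contact_force: [1.3, -0.0, -2.1]
opening: 0.152
```

```bash
python3 - <<'E'
from h import *
s=r.sense();print(s["eef_pos"],s["tcp_rot"],s["qpos"],s["wrist_torque"])
im=r.grab_frame("scene");c=im[100:300,230:430];cv2.imwrite("pics/s5.png",cv2.resize(c,None,fx=3,fy=3,interpolation=cv2.INTER_CUBIC))
E
```

```text
[510.24590121  20.8354566  168.26716141] [ 3.14158080e+00 -3.66786091e-05 -4.32536638e-01] [ 3.78910766e-02  2.85327840e-01  1.95648659e+00 -3.47214530e-05
  8.99750902e-01  4.70449305e-01] [ 0.13805367 -0.0391615  -0.01387405]
```

View pics/s5.png

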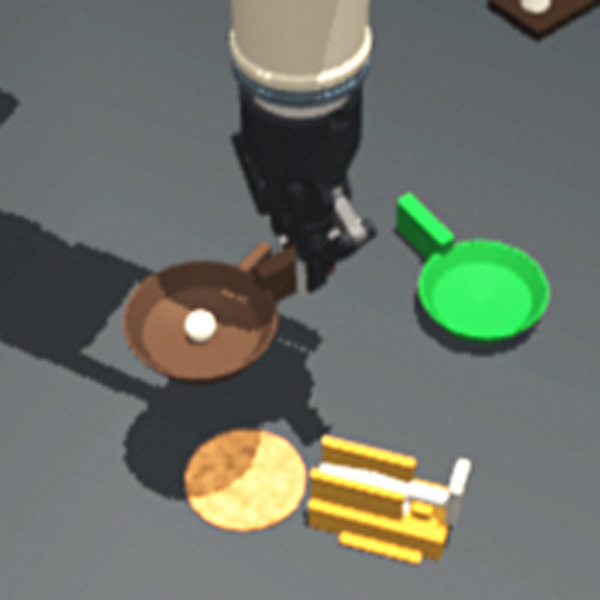

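The dish is well clear of the coaster, level, with the ball central at crop (200,325). I'll finish the turn.

jog_arm(deltas=[{"gripper":1,"translation":[0,0,0],"dr":[0,0,-0.01]},{"gripper":1,"translation":[0,0,0],"dr":[0,0,-0.02]},{"gripper":1,"translation":[0,0,0],"dr":[0,0,-0.025]},{"gripper":1,"translation":[0,0,0],"dr":[0,0,-0.03]},{"gripper":1,"translation":[0,0,0],"dr":[0,0,-0.03]},{"gripper":1,"translation":[0,0,0],"dr":[0,0,-0.03]},{"gripper":1,"translation":[0,0,0],"dr":[0,0,-0.03]},{"gripper":1,"translation":[0,0,0],"dr":[0,0,-0.03]},{"gripper":1,"translation":[0,0,0],"dr":[0,0,-0.03]},{"gripper":1,"translation":[0,0,0],"dr":[0,0,-0.03]},{"gripper":1,"translation":[0,0,0],"dr":[0,0,-0.03]},{"gripper":1,"translation":[0,0,0],"dr":[0,0,-0.03]}])

```text
clock: 13.43
eef_pos: [510.3, 20.8, 168.3]
tcp_rot: [-3.142, -0.0, -0.943]
contact_force: [-0.4, -0.5, -1.8]
opening: 0.155
```

jog_arm(deltas=[{"gripper":1,"translation":[0,0,0],"dr":[0,0,-0.03]},{"gripper":1,"translation":[0,0,0],"dr":[0,0,-0.03]},{"gripper":1,"translation":[0,0,0],"dr":[0,0,-0.03]},{"gripper":1,"translation":[0,0,0],"dr":[0,0,-0.03]},{"gripper":1,"translation":[0,0,0],"dr":[0,0,-0.03]},{"gripper":1,"translation":[0,0,0],"dr":[0,0,-0.03]},{"gripper":1,"translation":[0,0,0],"dr":[0,0,-0.03]},{"gripper":1,"translation":[0,0,0],"dr":[0,0,-0.03]},{"gripper":1,"translation":[0,0,0],"dr":[0,0,-0.03]},{"gripper":1,"translation":[0,0,0],"dr":[0,0,-0.03]},{"gripper":1,"translation":[0,0,0],"dr":[0,0,-0.03]},{"gripper":1,"translation":[0,0,0],"dr":[0,0,-0.03]}])

```text
clock: 14.43
eef_pos: [510.3, 20.8, 168.3]
tcp_rot: [-3.141, -0.0, -1.508]
contact_force: [-0.0, 0.3, -1.9]
opening: 0.148
```

jog_arm(deltas=[{"gripper":1,"translation":[0,0,0],"dr":[0,0,-0.025]},{"gripper":1,"translation":[0,0,0],"dr":[0,0,-0.02]},{"gripper":1,"translation":[0,0,0],"dr":[0,0,-0.015]},{"gripper":1,"translation":[0,0,0],"dr":[0,0,-0.005]},{"gripper":1,"translation":[0,0,0],"dr":[0,0,0]},{"gripper":1,"translation":[0,0,0],"dr":[0,0,0]},{"gripper":1,"translation":[0,0,0],"dr":[0,0,0]},{"gripper":1,"translation":[0,0,0],"dr":[0,0,0]},{"gripper":1,"translation":[0,0,0],"dr":[0,0,0]},{"gripper":1,"translation":[0,0,0],"dr":[0,0,0]},{"gripper":1,"translation":[0,0,0],"dr":[0,0,0]},{"gripper":1,"translation":[0,0,0],"dr":[0,0,0]}])

```text
clock: 15.43
eef_pos: [510.2, 20.8, 168.3]
tcp_rot: [3.142, 0.0, -1.608]
contact_force: [0.8, -0.2, -2.4]
opening: 0.151
```

```bash
python3 - <<'E'
from h import *
s=r.sense();print(s["clock"],s["eef_pos"],s["tcp_rot"],s["contact_force"],s["wrist_torque"],abs(s["qvel"]).max())
im=r.grab_frame("scene");t=r.grab_frame("top");cv2.imwrite("pics/end.png",np.hstack([cv2.resize(im[100:300,220:420],(400,400)),cv2.resize(t[190:390,200:400],(400,400))]))
E
```

```text
15.4333 [510.23763257  20.84961514 168.27515868] [ 3.14157025e+00  2.59379902e-05 -1.60777446e+00] [ 0.80788518 -0.24293628 -2.36045424] [-0.02121996 -0.13151561 -0.00266699] 0.004838234464494991
```

View pics/end.png

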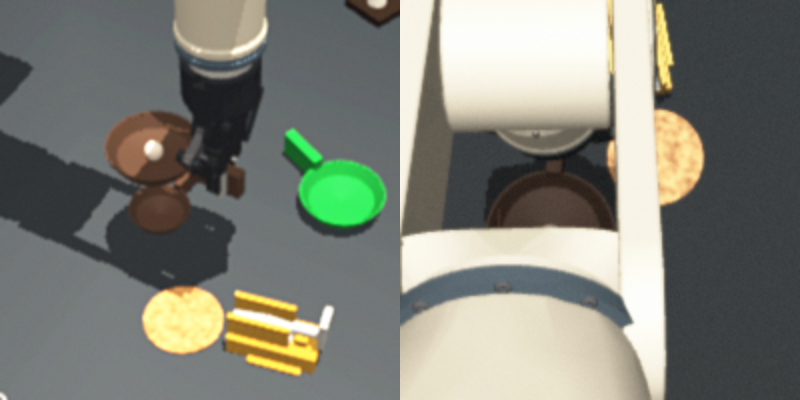

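The dish is held and level with the ball in its middle, at left-half pixel (153,150). The tool has turned 1.571 rad, the arm is still, and the dish's underside is about 136 mm up.

```bash
python3 -c "
from rig import r
print(r.sign_off())"
```

```text
the job is handed in; nothing more can be done
None
```

The job is done and handed in at about 15.5 s of the 61 s allowed. I pushed the slide until the ball rolled into the larger brown dish and waited for it to rest in the middle. I then pinched the fin, lifted the dish about 132 mm straight up, and turned it a quarter turn.

- **Turn and level:** the tool yaw went from -0.037 to -1.608 rad, a turn of 1.571 rad. Roll and pitch stayed level to about 0.002 rad as measured between moves. These are tool readings; the dish's own tilt was only judged by eye from the pictures.
- **Final hold:** the dish's underside is about 136 mm above the counter. The arm was still, and the wrist force was about 2.5 N, which matches the dish's weight.
- **Ball:** the last scene picture shows it in the middle of the dish. The arm hid it in the top view, so that check rests on one camera.
- **Bystanders:** I moved nothing near the ring stick or the two sizers, but I did not measure them again at the end.
- **Disagreements:** the two cameras differed by about 2–3 px on where the fin was. There was also a brief 6 N vertical force while gripping, which went away once the dish was lifted.

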